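# Pair the wheel-bearing cones with their races

### The arm

A 6-joint arm with a two-finger parallel gripper is mounted at the origin on the work surface. World frame = base frame: x ahead of the robot, y to its left, z up, the work surface at z = 0. Lengths are in m, angles in rad, forces in N, time in s.
With the tool pointing down it reaches from about 0.2 to 0.875 m from the base axis. Payload 3.4 kg.
Tool frame: the origin (TCP) lies on the centre line of the jaws, within the pads' length; the fingertips stand 14 mm ahead of it and the grasp point (between the pads) lies 5 mm behind it; z points along the fingers, y is the line along which they close (so a half turn about z gives the same grasp; the last joint's range is limited). The gripper opens to 94 mm and grips with 3 to 60 N. Pads are 16 mm wide; open, the fingers measure 119 mm over their backs; the gripper's body (75 mm by 177 mm) begins 78 mm behind the grasp point.
Start: joints at [-1.435, 0.276, 1.505, -0, 1.361, -0.121], TCP at [0.146, -0.556, 0.219] pointing down, gripper open.
Joint ranges: [-2.89, 2.89], [-0.75, 2.08], [0.22, 2.7], [-1.18, 4.32], [0.11, 2.71], [-2.7, 2.7]. Speed limits (rad/s): [2.57, 2.57, 3.14, 3.14, 3.14, 3.14].

### API

Orientations are given as a 3x3 rotation matrix whose columns are the frame's x, y, z axes.
In Python, from station import get_obs, grab_frame, camera_params, hand_in gives the robot as it stands.
- The arm moves only by the tool drive_tool, never from a script. Its argument "increments" is one flat list of numbers, 7 for each row, row after row: the turn, a rotation vector about the tool's x, y, z in units of 6 degrees (1.0 is 6 degrees), then the shift along the tool's x, y, z in mm, then the finger opening in mm, from 0 to 94. In form: [ax, ay, az, tx, ty, tz, hand, ax, ay, az, tx, ty, tz, hand, ...]. A call has 1 to 20 rows; each row is the pose to reach, as a shift and turn from the pose commanded when the call began, along the tool's axes at that moment; what a row does not reach only later rows make up. A row lasts 1/12 s, in which the tool goes at most 41.7 mm and 7.16 degrees, less where a joint would pass 70% of its speed; a pose out of reach is approached as far as the arm can. A call with a gripper value outside its range is refused whole. The fingers move at their own pace and stop on an object; "squeeze" is the grip in N (left out, the last holds). Time passes only in rows, so rows that repeat a pose let the fingers close. It gives the time, the measured TCP pose, the force, the opening and the grip force at its end, in the units of the state.
- get_obs(): the state, without advancing time (a new reading comes with each control period).
- grab_frame(name): name is "side" or "top"; returns (picture, depth): 400x640x3 uint8, blue, green, red; 400x640 float32, m along the optical axis (not along the pixel's ray), 0 where there is no reading.
- camera_params(name): a dict with "fx", "fy", "cx", "cy" (pixels), "rvec" (rotation vector, rad) and "tvec" (3), from world to camera coordinates, as OpenCV has them. Camera axes: x right, y down, z forward; pixel columns grow to the right and rows downward; lengths in m; the calibration is good to about 2 mm. A picture is of the moment at which its call begins. camera_params takes no time and is no camera call.
- hand_in(): hands the job in; it is judged then, once.
The state is a dict: "time_s": time; "q": joint angles; "joint_velocities": joint speeds; "tau": joint torques, N m; "position": TCP position; "tcp_rot": TCP orientation; "ft_force": force on the tool from outside, world axes, zero at the start; "moment": the same for the moment, N m; "finger_gap": finger opening in m; "finger_force": force on a finger pad.
Only numpy, scipy, OpenCV 4.12 (cv2) and the standard library are available. Lean on these libraries where they do the work, as an engineer would, in place of code of your own. Each camera call takes 0.05 s, during which the arm holds its last target. There are 200 camera calls.

### The job

The four washed bearing cones stand in a row in the black drain rack. Move each one across to the plywood rack and seat it, narrow end down, fully home and upright in the outer race of its own size, so that the row ends up in the order of the races. Leave the tin and the wrench beside the racks where they are.

Things in the scene. Friction and masses are not known exactly. Their poses are not given: they have to be found in the camera images.
- cone_32: Loose steel tapered bearing cone, 32 mm rim, 34 mm tall, bore 12 mm, about 110 g. Stands narrow end (20 mm) down, widens over the lowest 14 mm to a straight round rim 32 mm across, 20 mm tall: grip there. Origin: centre of underside, z up. Starts in a bay of the black drain rack (row of four, any order, about 78 mm apart); bay floor 12 mm above bench, its walls 8 mm higher.
- cone_40: Loose steel tapered bearing cone, 40 mm rim, 34 mm tall, bore 19 mm, about 170 g. Stands narrow end (28 mm) down, widens over the lowest 14 mm to a straight round rim 40 mm across, 20 mm tall: grip there. Origin: centre of underside, z up. Starts in a bay of the black drain rack (row of four, any order, about 78 mm apart); bay floor 12 mm above bench, its walls 8 mm higher.
- cone_48: Loose steel tapered bearing cone, 48 mm rim, 34 mm tall, bore 26 mm, about 240 g. Stands narrow end (36 mm) down, widens over the lowest 14 mm to a straight round rim 48 mm across, 20 mm tall: grip there. Origin: centre of underside, z up. Starts in a bay of the black drain rack (row of four, any order, about 78 mm apart); bay floor 12 mm above bench, its walls 8 mm higher.
- cone_56: Loose steel tapered bearing cone, 56 mm rim, 34 mm tall, bore 34 mm, about 320 g. Stands narrow end (44 mm) down, widens over the lowest 14 mm to a straight round rim 56 mm across, 20 mm tall: grip there. Origin: centre of underside, z up. Starts in a bay of the black drain rack (row of four, any order, about 78 mm apart); bay floor 12 mm above bench, its walls 8 mm higher.
- race_32: Steel outer race for the 32 mm cone: ring 45 mm outside, 12 mm tall, hole 34 mm at top tapering to 24 mm. Fixed on the plywood rack, board top 20 mm above bench, row of four, any order, 78 mm apart. Origin: centre of underside, on the board; z up, y along the row, x across it. A seated cone stands on the board: origins meet, its rim starts 2 mm above the race.
- race_40: Steel outer race for the 40 mm cone: ring 53 mm outside, 12 mm tall, hole 42 mm at top tapering to 32 mm. Fixed on the plywood rack, board top 20 mm above bench, row of four, any order, 78 mm apart. Origin: centre of underside, on the board; z up, y along the row, x across it. A seated cone stands on the board: origins meet, its rim starts 2 mm above the race.
- race_48: Steel outer race for the 48 mm cone: ring 61 mm outside, 12 mm tall, hole 50 mm at top tapering to 40 mm. Fixed on the plywood rack, board top 20 mm above bench, row of four, any order, 78 mm apart. Origin: centre of underside, on the board; z up, y along the row, x across it. A seated cone stands on the board: origins meet, its rim starts 2 mm above the race.
- race_56: Steel outer race for the 56 mm cone: ring 69 mm outside, 12 mm tall, hole 58 mm at top tapering to 48 mm. Fixed on the plywood rack, board top 20 mm above bench, row of four, any order, 78 mm apart. Origin: centre of underside, on the board; z up, y along the row, x across it. A seated cone stands on the board: origins meet, its rim starts 2 mm above the race.
- tin: Bystander: round tin, red band, 74 mm across, 85 mm tall, standing on the bench beside the racks. Origin: centre of its underside, z up.
- wrench: Bystander: steel open wrench about 200 mm long lying on the bench beside the racks along its own x axis.
There are look-alikes about, which are no part of the job. Leave any green look-alike of the cone_40 alone. Leave any purple look-alike of the cone_48 alone.

How it is judged:
By the outcome, as a careful person would: the job done as asked, in the order asked, and still so for the second after the job is handed in, with the robot touching nothing.
It also fails if it takes over 80 s, if anything falls off the work surface, if the arm or the gripper's body presses on something with over 40 N, if the wrist force passes 120 N, or if a joint passes its speed limit or range.

## Working session

There is one attempt and no reset: what is moved stays moved. The work goes in short steps, Python scripts to look and compute and a tool call to move; the robot and the scene stay as the last step left them, time stands still between calls to the robot, and variables do not carry over. Pictures are saved under pics/ and viewed, at most 14 in all, crops included, and the job is handed in when it is done.

Besides the shell and the picture viewer there is one more tool, called after "Request:" as a command line: name --argument value ..., lists and objects as JSON in quotes. drive_tool: Moves the arm, as the interface text tells. Its arguments: {"type":"object","properties":{"increments":{"type":"array","items":{"type":"number"}},"squeeze":{"type":"number"}},"required":["increments"]}

```bash
mkdir -p pics
cat > h.py <<'E'
import numpy as np, cv2
from station import *
def world(name,u,v,z=None,d=None):
    p=camera_params(name);R=cv2.Rodrigues(np.array(p['rvec'],float))[0];t=np.array(p['tvec'],float).ravel()
    r=np.array([(u-p['cx'])/p['fx'],(v-p['cy'])/p['fy'],1.]);C=-R.T@t;w=R.T@r
    return C+w*(d if d is not None else (z-C[2])/w[2])
E
python3 - <<'E'
from h import *
for n in('top','side'):
    im,d=grab_frame(n);cv2.imwrite(f'pics/{n}0.png',im);np.save(n+'0.npy',d)
    p=camera_params(n);R=cv2.Rodrigues(np.array(p['rvec'],float))[0];print(n,-R.T@np.array(p['tvec']).ravel(),R[2],p['fx'])
o=get_obs();print(o['time_s'],o['position'],o['tcp_rot'],o['finger_gap'])
E
```

```text
top [ 0.34565003 -0.02814896  1.35059113] [ 0.18613323  0.01744831 -0.98236957] 518.1625655046905
side [0.02215344 0.84810184 0.68205079] [ 0.48000012 -0.70719218 -0.51911378] 429.0032525072287
0.1 [ 0.14598986 -0.55569189  0.21873427] [[ 9.67205003e-01  2.53996922e-01 -2.15118941e-04]
 [ 2.53996953e-01 -9.67203846e-01  1.50593080e-03]
 [ 1.74437922e-04 -1.51118336e-03 -9.99998843e-01]] 0.09413255263663761
```

View pics/top0.png

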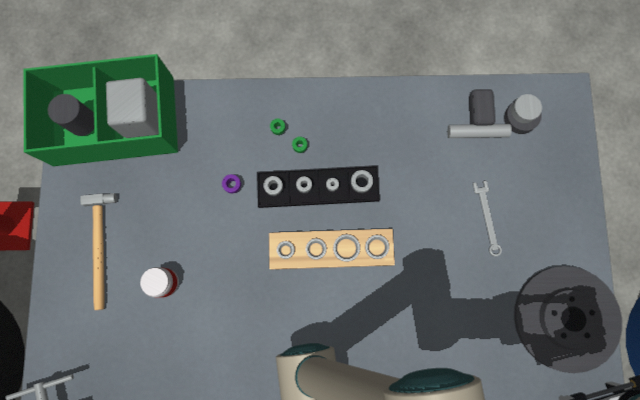

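View pics/side0.png

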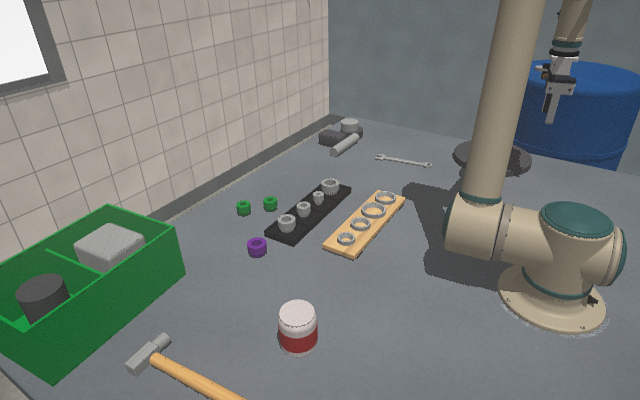

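The top view shows the black rack with cones at about (273,185), (304,184), (333,184) and (362,180). The plywood races are at about (286,249), (316,247), (347,246) and (377,245). The green and purple look-alikes are outside the rack, and the side view agrees. I'll zoom in and measure.

```bash
cat > m.py <<'E'
from h import *
im=cv2.imread('pics/top0.png')
c=cv2.resize(im[155:280,220:410],None,fx=4,fy=4,interpolation=cv2.INTER_CUBIC);cv2.imwrite('pics/c0.png',c)
s=cv2.imread('pics/side0.png');cv2.imwrite('pics/c1.png',cv2.resize(s[165:265,240:420],None,fx=4,fy=4,interpolation=cv2.INTER_CUBIC))
d=np.load('top0.npy')
# cones: points with height, from depth
p=camera_params('top');R=cv2.Rodrigues(np.array(p['rvec'],float))[0];C=-R.T@np.array(p['tvec'],float).ravel()
v,u=np.mgrid[0:400,0:640];ray=np.stack([(u-p['cx'])/p['fx'],(v-p['cy'])/p['fy'],np.ones_like(u)],-1)@R
P=C+ray*d[...,None]
def rep(mask,z):
    cs,_=cv2.findContours(mask.astype(np.uint8),cv2.RETR_EXTERNAL,cv2.CHAIN_APPROX_NONE)
    for k in cs:
        if len(k)<12: continue
        W=np.array([world('top',a,b,z)[:2] for a,b in k[:,0]]);(x,y),r=cv2.minEnclosingCircle((W*1000).astype(np.float32))
        m=np.zeros(mask.shape,np.uint8);cv2.drawContours(m,[k],-1,1,-1)
        e=cv2.fitEllipse((W*1000).astype(np.float32));hh=P[...,2][(m>0)&mask]
        print('px',k[:,0].mean(0).round(1),'circ',round(x,1),round(y,1),'D',round(2*r,1),'ell',np.round(e[0],1),np.round(e[1],1),'z',np.percentile(hh,[10,50,90]).round(4))
roi=np.zeros(d.shape,bool);roi[160:215,250:390]=1
print('cones');rep(roi&(P[...,2]>.036),.046)
hsv=cv2.cvtColor(im,cv2.COLOR_BGR2HSV)
roi[:]=0;roi[222:275,262:400]=1
print('races (grey on ply)');g=roi&(hsv[...,1]<60)&(P[...,2]>.012);rep(g,.032)
print('z over ply', np.percentile(P[...,2][roi],[5,50,95]))
print('wrk',P[210:216,300,2])
E
python3 m.py
```

```text
cones
px [332.5 183.8] circ 634.4 -37.4 D 33.0 ell [634.7 -37.5] [29.7 31.1] z [0.0421 0.046  0.0497]
px [304. 184.] circ 634.7 36.6 D 42.9 ell [635.5  35.8] [37.7 40.4] z [0.0419 0.0459 0.0503]
px [273.2 184.8] circ 633.1 116.3 D 50.1 ell [633.5 115.9] [46.3 48.1] z [0.0424 0.046  0.0504]
px [361.7 180.4] circ 642.1 -113.3 D 57.7 ell [ 642.1 -113.3] [53.2 56.1] z [0.0418 0.0458 0.0495]
races (grey on ply)
px [285.  249.5] circ 467.6 85.8 D 46.5 ell [467.8  85.7] [43.8 44.8] z [0.0226 0.0305 0.0351]
px [315.7 248.4] circ 469.5 8.0 D 54.2 ell [469.5   7.9] [51.3 52.3] z [0.0218 0.0306 0.0351]
px [376.8 246.3] circ 472.8 -148.2 D 62.3 ell [ 472.9 -147.7] [59.  60.3] z [0.0228 0.0303 0.0347]
px [346.3 247.5] circ 471.3 -70.2 D 70.0 ell [471.2 -69.9] [67.  68.3] z [0.0214 0.0301 0.0345]
px [334. 230.] circ 516.2 -39.7 D 15.4 ell [516.2 -40.4] [ 0.  15.6] z [0.0189 0.0199 0.0223]
px [364.5 229. ] circ 517.8 -117.7 D 17.9 ell [ 517.8 -117.1] [ 0.  19.5] z [0.016  0.0179 0.0218]
z over ply [-0.00279569  0.01855934  0.03197948]
wrk [-0.00085305 -0.00024012 -0.00388386  0.00340662 -0.00311535  0.00328831]
```

View pics/c0.png

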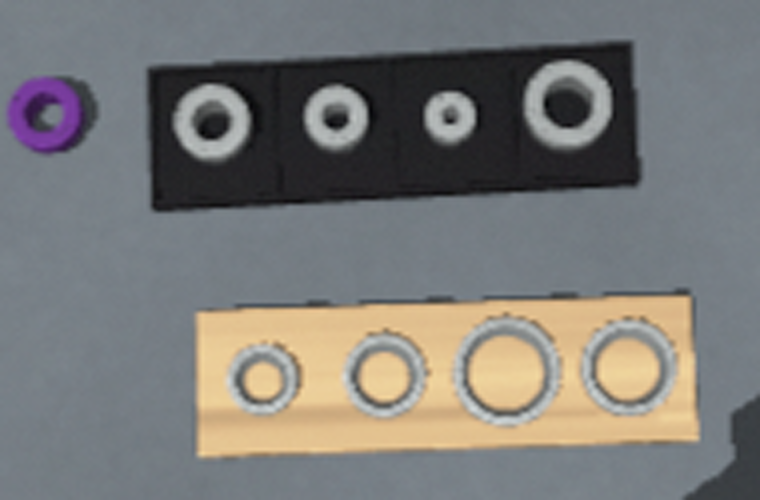

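View pics/c1.png

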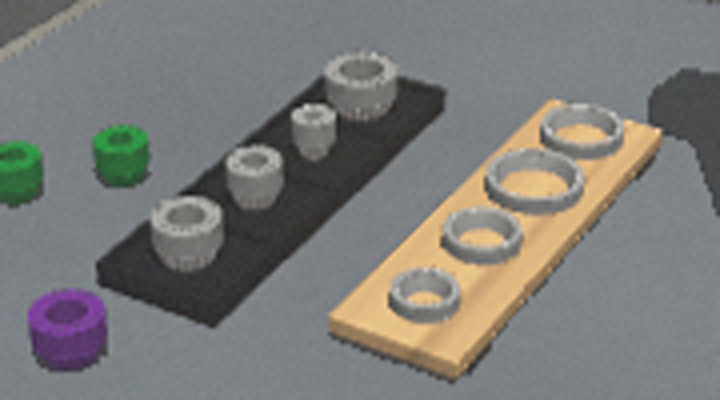

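The crops show all four cones upright. Left to right in the black rack they are 48, 40, 32, 56, and the races run 32, 40, 56, 48. I'll grip across the row (tool y along world x), starting with cone_56. First move: above it, with the yaw turned.

Request:
drive_tool --increments '[0,0,-3,100,-50,10,80,0,0,-6,250,-125,40,80,0,0,-9,400,-205,60,80,0,0,-12.55,592,-302,90,80,0,0,-12.55,592,-302,90,80,0,0,-12.55,592,-302,90,80,0,0,-12.55,592,-302,90,80,0,0,-12.55,592,-302,90,80,0,0,-12.55,592,-302,90,80,0,0,-12.55,592,-302,90,80,0,0,-12.55,592,-302,90,80,0,0,-12.55,592,-302,90,80,0,0,-12.55,592,-302,90,80,0,0,-12.55,592,-302,90,80,0,0,-12.55,592,-302,90,80,0,0,-12.55,592,-302,90,80,0,0,-12.55,592,-302,90,80,0,0,-12.55,592,-302,90,80,0,0,-12.55,592,-302,90,80,0,0,-12.55,592,-302,90,80]' --squeeze 25

```text
time_s: 1.77
position: [0.6407, -0.1148, 0.1294]
tcp_rot: [[0.001, 1.0, -0.001], [1.0, -0.001, -0.001], [-0.001, -0.001, -1.0]]
ft_force: [0.6, -0.1, 0.1]
finger_gap: 0.0798
finger_force: 0.0
```

Request:
drive_tool --increments '[0,0,0,1,1,25,80,0,0,0,1,1,50,80,0,0,0,1,1,75,80,0,0,0,1,1,89,80,0,0,0,1,1,89,80,0,0,0,1,1,89,80]'

```text
time_s: 2.27
position: [0.6417, -0.1141, 0.0405]
tcp_rot: [[0.002, 1.0, -0.001], [1.0, -0.002, 0.0], [0.0, -0.001, -1.0]]
ft_force: [0.4, 0.0, -0.2]
finger_gap: 0.0804
finger_force: 0.0
```

Run:
```python
from h import *
o=get_obs();print(o['time_s'],o['position'],o['finger_gap'],o['ft_force'])
im,d=grab_frame('side');cv2.imwrite('pics/s1.png',cv2.resize(im[100:265,240:480],None,fx=3,fy=3,interpolation=cv2.INTER_CUBIC))
```

```text
2.2667 [ 0.64168915 -0.11407271  0.04048449] 0.08038869089148723 [ 0.44360717  0.01908483 -0.15319646]
```

View pics/s1.png

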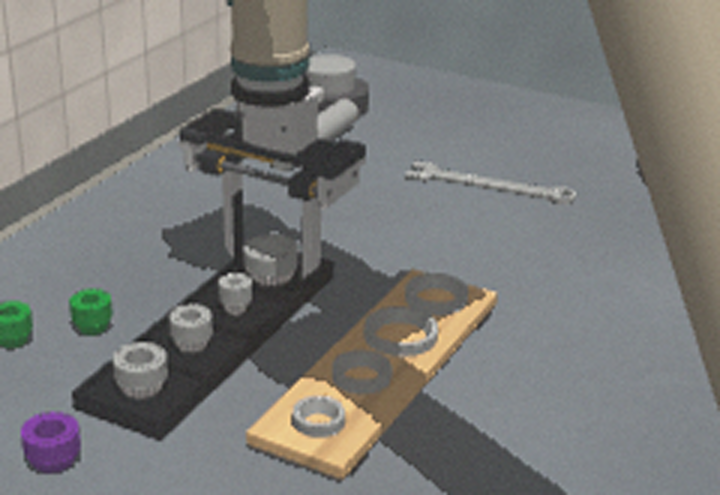

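The fingers straddle cone_56, at about (272,258) in the crop. Closing, then lifting.

Request:
drive_tool --increments '[0,0,0,0,0,0,40,0,0,0,0,0,0,40,0,0,0,0,0,0,40,0,0,0,0,0,0,40,0,0,0,0,0,0,40,0,0,0,0,0,0,40,0,0,0,0,0,-15,40,0,0,0,0,0,-40,40,0,0,0,0,0,-60,40,0,0,0,0,0,-60,40,0,0,0,0,0,-60,40]' --squeeze 30

```text
time_s: 3.23
position: [0.6434, -0.1127, 0.1006]
tcp_rot: [[-0.0, 1.0, 0.002], [1.0, 0.0, -0.0], [-0.0, 0.002, -1.0]]
ft_force: [0.8, -0.5, -4.7]
finger_gap: 0.0553
finger_force: 30.0
```

Run:
```python
from h import *
o=get_obs();print(o['time_s'],o['position'],o['finger_gap'],o['ft_force'],o['tcp_rot'])
im,d=grab_frame('top');cv2.imwrite('pics/t2.png',cv2.resize(im[130:280,240:420],None,fx=4,fy=4,interpolation=cv2.INTER_CUBIC))
im,d=grab_frame('side');cv2.imwrite('pics/s2.png',cv2.resize(im[60:210,280:460],None,fx=4,fy=4,interpolation=cv2.INTER_CUBIC))
```

```text
3.2333 [ 0.64342107 -0.1126747   0.10058066] 0.05526994218771794 [ 0.79882954 -0.465638   -4.67254497] [[-3.82688764e-04  9.99998664e-01  1.58897507e-03]
 [ 9.99999853e-01  3.83299937e-04 -3.84346736e-04]
 [-3.84955277e-04  1.58882775e-03 -9.99998664e-01]]
```

View pics/s2.png

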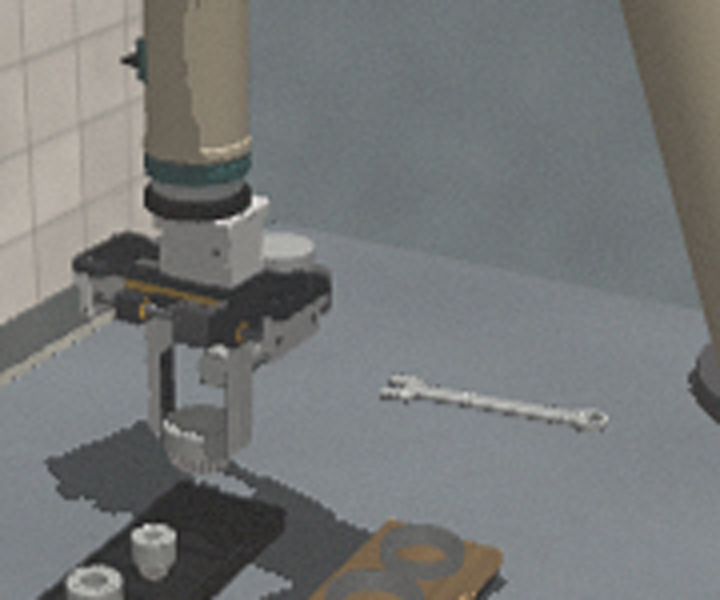

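The cone is held level, at about (203,440) in the crop. Moving it above race_56.

Request:
drive_tool --increments '[0,0,0,4,-15,0,40,0,0,0,12,-45,0,40,0,0,0,20,-80,0,40,0,0,0,29,-115,5,40,0,0,0,37,-145,15,40,0,0,0,42,-165,25,40,0,0,0,43.3,-171.5,30,40,0,0,0,43.3,-171.5,30,40,0,0,0,43.3,-171.5,30,40,0,0,0,43.3,-171.5,30,40]'

```text
time_s: 4.17
position: [0.474, -0.0703, 0.0708]
tcp_rot: [[-0.0, 1.0, 0.003], [1.0, 0.0, -0.001], [-0.001, 0.003, -1.0]]
ft_force: [0.1, -0.5, -4.0]
finger_gap: 0.0558
finger_force: 30.0
```

Run:
```python
from h import *
o=get_obs();print(o['time_s'],o['position'],o['finger_gap'],o['ft_force'])
im,d=grab_frame('side');cv2.imwrite('pics/s3.png',cv2.resize(im[110:260,280:460],None,fx=4,fy=4,interpolation=cv2.INTER_CUBIC))
```

```text
4.1667 [ 0.47399305 -0.07028397  0.07075118] 0.055754303891029484 [ 0.11625364 -0.50252696 -4.01850318]
```

View pics/s3.png

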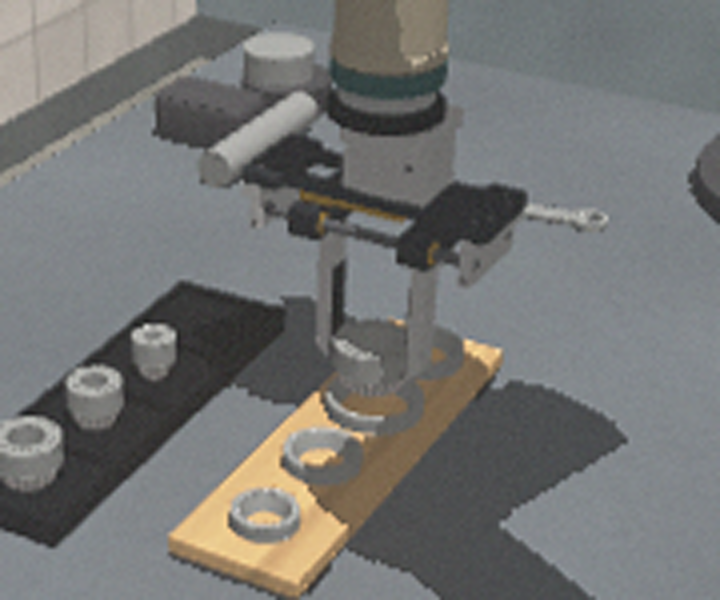

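Cone_56 is lined up over race_56, which is at about (373,405) in the crop. Lowering in small steps while watching the force.

Request:
drive_tool --increments '[0,0,0,0,-1,6,40,0,0,0,0,-1,10,40,0,0,0,0,-1,13,40,0,0,0,0,-1,16,40,0,0,0,0,-1,18,40,0,0,0,0,-1,18,40]'

```text
time_s: 4.72
position: [0.4701, -0.0694, 0.0519]
tcp_rot: [[-0.0, 1.0, -0.001], [1.0, 0.0, 0.0], [0.0, -0.001, -1.0]]
ft_force: [-0.5, 0.7, -3.3]
finger_gap: 0.0553
finger_force: 30.0
```

Request:
drive_tool --increments '[0,0,0,0,0,1.5,40,0,0,0,0,0,3,40,0,0,0,0,0,3.5,40,0,0,0,0,0,3.5,40]'

```text
time_s: 5.05
position: [0.4706, -0.0695, 0.0494]
tcp_rot: [[-0.0, 1.0, 0.001], [1.0, 0.0, -0.0], [-0.0, 0.001, -1.0]]
ft_force: [-0.9, -0.0, 0.0]
finger_gap: 0.0554
finger_force: 30.0
```

The weight has come off the gripper, so the cone is resting on the board. Releasing and rising.

Request:
drive_tool --increments '[0,0,0,0,0,0,72,0,0,0,0,0,0,72,0,0,0,0,0,0,72,0,0,0,0,0,0,72,0,0,0,0,0,-20,72,0,0,0,0,0,-50,72,0,0,0,0,0,-80,72,0,0,0,0,60,-80,72,0,0,0,0,90,-80,72]'

```text
time_s: 5.8
position: [0.5547, -0.0697, 0.1322]
tcp_rot: [[0.001, 1.0, 0.005], [1.0, -0.001, -0.002], [-0.002, 0.005, -1.0]]
ft_force: [0.4, -1.1, 0.4]
finger_gap: 0.072
finger_force: 0.0
```

Run:
```python
from h import *
o=get_obs();print(o['time_s'],o['position'],o['finger_gap'],o['ft_force'])
im,d=grab_frame('top');ims,_=grab_frame('side');a=cv2.resize(im[160:270,250:400],None,fx=4,fy=4,interpolation=cv2.INTER_CUBIC)
b=cv2.resize(ims[170:270,300:420],None,fx=4,fy=4,interpolation=cv2.INTER_CUBIC)
cv2.imwrite('pics/t4.png',a);cv2.imwrite('pics/s4.png',b)
```

```text
5.8 [ 0.5547353  -0.06968763  0.13222515] 0.0720239997768512 [ 0.43303735 -1.13326393  0.44828401]
```

View pics/s4.png

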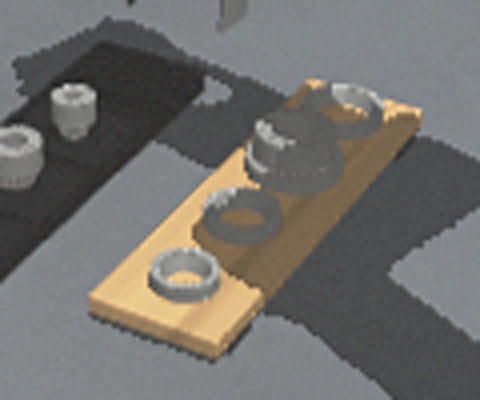

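Cone_56 is down in its race, at about (295,150) in the crop. Next is cone_32, at about (635.5, -37.5) mm.

Request:
drive_tool --increments '[0,0,0,15,35,0,56,0,0,0,28,60,10,56,0,0,0,32,75,30,56,0,0,0,32,75,30,56,0,0,0,32,75,30,56,0,0,0,32,75,30,56]'

```text
time_s: 6.4
position: [0.6275, -0.0376, 0.0989]
tcp_rot: [[-0.0, 1.0, -0.002], [1.0, 0.0, -0.0], [-0.0, -0.002, -1.0]]
ft_force: [0.5, -0.3, 0.8]
finger_gap: 0.0556
finger_force: 0.0
```

Request:
drive_tool --increments '[0,0,0,0,8,10,56,0,0,0,0,8,30,56,0,0,0,0,8,50,56,0,0,0,0,8,58,56,0,0,0,0,8,58,56,0,0,0,0,8,58,56]'

```text
time_s: 6.9
position: [0.6367, -0.0378, 0.0412]
tcp_rot: [[0.0, 1.0, 0.0], [1.0, -0.0, -0.0], [-0.0, 0.0, -1.0]]
ft_force: [-0.4, -0.6, 0.4]
finger_gap: 0.0561
finger_force: 0.0
```

Request:
drive_tool --increments '[0,0,0,0,0,0,20,0,0,0,0,0,0,20,0,0,0,0,0,0,20,0,0,0,0,0,0,20,0,0,0,0,0,0,20,0,0,0,0,0,0,20,0,0,0,0,0,-15,20,0,0,0,0,0,-40,20,0,0,0,0,0,-60,20,0,0,0,0,0,-60,20,0,0,0,0,0,-60,20]' --squeeze 20

```text
time_s: 7.82
position: [0.6375, -0.0375, 0.1015]
tcp_rot: [[-0.0, 1.0, 0.002], [1.0, 0.0, -0.0], [-0.0, 0.002, -1.0]]
ft_force: [-0.5, -0.1, -1.1]
finger_gap: 0.0316
finger_force: 20.0
```

Request:
drive_tool --increments '[0,0,0,10,-14,0,20,0,0,0,28,-38,0,20,0,0,0,48,-66,0,20,0,0,0,68,-94,0,20,0,0,0,88,-120,5,20,0,0,0,105,-144,12,20,0,0,0,118,-162,20,20,0,0,0,123,-169,28,20,0,0,0,123,-169,30,20,0,0,0,123,-169,30,20,0,0,0,123,-169,30,20]'

```text
time_s: 8.73
position: [0.4695, 0.0849, 0.0707]
tcp_rot: [[0.0, 1.0, 0.001], [1.0, -0.0, -0.0], [-0.0, 0.001, -1.0]]
ft_force: [-0.4, -0.4, -0.7]
finger_gap: 0.031
finger_force: 20.0
```

Run:
```python
from h import *
o=get_obs();print(o['time_s'],o['position'],o['finger_gap'],o['ft_force'])
ims,_=grab_frame('side')
cv2.imwrite('pics/s5.png',cv2.resize(ims[140:270,290:440],None,fx=4,fy=4,interpolation=cv2.INTER_CUBIC))
```

```text
8.7333 [0.46945424 0.08492089 0.07066069] 0.030977635199653953 [-0.37422541 -0.37265677 -0.65568008]
```

View pics/s5.png

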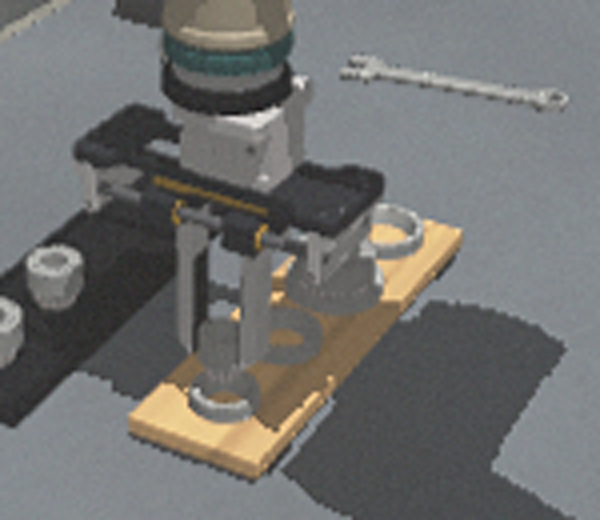

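Cone_32, at about (220,350), hangs centred over race_32, at about (225,395). Lowering it.

Request:
drive_tool --increments '[0,0,0,0,-1,6,20,0,0,0,0,-1,10,20,0,0,0,0,-1,13,20,0,0,0,0,-1,16,20,0,0,0,0,-1,18,20,0,0,0,0,-1,18,20]'

```text
time_s: 9.28
position: [0.4664, 0.0854, 0.0524]
tcp_rot: [[-0.0, 1.0, -0.001], [1.0, 0.0, -0.0], [-0.0, -0.001, -1.0]]
ft_force: [-0.5, -0.8, -1.2]
finger_gap: 0.0312
finger_force: 20.0
```

Request:
drive_tool --increments '[0,0,0,0,0,1.5,20,0,0,0,0,0,3,20,0,0,0,0,0,3.5,20,0,0,0,0,0,3.5,20]'

```text
time_s: 9.62
position: [0.4669, 0.0856, 0.0497]
tcp_rot: [[-0.0, 1.0, 0.001], [1.0, 0.0, -0.0], [-0.0, 0.001, -1.0]]
ft_force: [-1.0, -0.2, 1.4]
finger_gap: 0.0315
finger_force: 20.0
```

Request:
drive_tool --increments '[0,0,0,0,0,0,48,0,0,0,0,0,0,48,0,0,0,0,0,0,48,0,0,0,0,0,0,48,0,0,0,0,0,-20,56,0,0,0,0,0,-50,60,0,0,0,-10,34,-60,60,0,0,0,-20,68,-60,60,0,0,0,-30,102,-60,60,0,0,0,-40,136,-60,60,0,0,0,-49,169,-50,60,0,0,0,-49,169,-50,60,0,0,0,-49,169,-50,60,0,0,0,-49,169,-50,60]'

```text
time_s: 10.78
position: [0.6344, 0.0367, 0.0987]
tcp_rot: [[-0.0, 1.0, -0.003], [1.0, 0.0, 0.0], [0.0, -0.003, -1.0]]
ft_force: [-0.2, 0.1, -0.9]
finger_gap: 0.0601
finger_force: 0.0
```

Run:
```python
from h import *
o=get_obs();print(o['time_s'],o['position'],o['finger_gap'],o['ft_force'])
ims,_=grab_frame('side');im,_=grab_frame('top')
a=cv2.resize(ims[150:270,300:420],(480,480),interpolation=cv2.INTER_CUBIC);cv2.imwrite('pics/s6.png',a)
```

```text
10.7833 [0.63438815 0.03673229 0.09867755] 0.060061178393649176 [-0.23007939  0.12464827 -0.8775254 ]
```

View pics/s6.png

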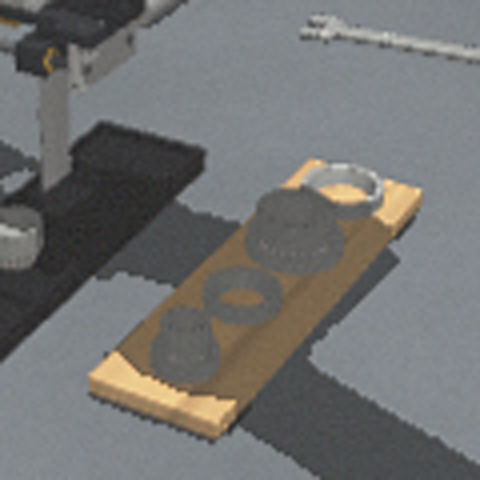

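Cone_32, at about (185,340), and cone_56, at about (295,225), both stand upright in their races. Next is cone_40.

Request:
drive_tool --increments '[0,0,0,0,1,10,60,0,0,0,0,1,30,60,0,0,0,0,1,50,60,0,0,0,0,1,58,60,0,0,0,0,1,58,60,0,0,0,0,1,58,60]'

```text
time_s: 11.38
position: [0.6362, 0.0368, 0.0414]
tcp_rot: [[-0.0, 1.0, -0.001], [1.0, 0.0, -0.0], [-0.0, -0.001, -1.0]]
ft_force: [-0.0, 0.8, -1.0]
finger_gap: 0.06
finger_force: 0.0
```

Request:
drive_tool --increments '[0,0,0,0,0,0,28,0,0,0,0,0,0,28,0,0,0,0,0,0,28,0,0,0,0,0,0,28,0,0,0,0,0,0,28,0,0,0,0,0,0,28,0,0,0,0,0,-15,28,0,0,0,0,0,-40,28,0,0,0,0,0,-60,28,0,0,0,0,0,-60,28,0,0,0,0,0,-60,28]' --squeeze 25

```text
time_s: 12.3
position: [0.6375, 0.0365, 0.102]
tcp_rot: [[-0.0, 1.0, 0.002], [1.0, 0.0, -0.0], [-0.0, 0.002, -1.0]]
ft_force: [0.5, -0.0, -1.5]
finger_gap: 0.0396
finger_force: 25.0
```

Request:
drive_tool --increments '[0,0,0,-3,-15,0,28,0,0,0,-8,-45,0,28,0,0,0,-14,-80,0,28,0,0,0,-20,-115,5,28,0,0,0,-25,-145,15,28,0,0,0,-28,-163,25,28,0,0,0,-28.4,-168,30,28,0,0,0,-28.4,-168,30,28,0,0,0,-28.4,-168,30,28,0,0,0,-28.4,-168,30,28]'

```text
time_s: 13.13
position: [0.4711, 0.0081, 0.0716]
tcp_rot: [[-0.0, 1.0, 0.002], [1.0, 0.0, -0.0], [-0.0, 0.002, -1.0]]
ft_force: [0.6, 0.4, -1.5]
finger_gap: 0.0396
finger_force: 25.0
```

Request:
drive_tool --increments '[0,0,0,0,-1,6,28,0,0,0,0,-1,10,28,0,0,0,0,-1,13,28,0,0,0,0,-1,16,28,0,0,0,0,-1,18,28,0,0,0,0,-1,18,28]'

```text
time_s: 13.63
position: [0.4675, 0.0082, 0.0529]
tcp_rot: [[-0.0, 1.0, -0.001], [1.0, 0.0, 0.0], [0.0, -0.001, -1.0]]
ft_force: [-0.7, -0.5, -0.4]
finger_gap: 0.0392
finger_force: 25.0
```

Request:
drive_tool --increments '[0,0,0,0,0,1.5,28,0,0,0,0,0,3,28,0,0,0,0,0,3.5,28,0,0,0,0,0,3.5,28]'

```text
time_s: 13.97
position: [0.4681, 0.008, 0.0504]
tcp_rot: [[-0.0, 1.0, 0.001], [1.0, 0.0, -0.0], [-0.0, 0.001, -1.0]]
ft_force: [0.0, 0.7, 2.3]
finger_gap: 0.0397
finger_force: 25.0
```

Request:
drive_tool --increments '[0,0,0,0,0,0,56,0,0,0,0,0,0,56,0,0,0,0,0,0,56,0,0,0,0,0,0,56,0,0,0,0,0,-20,60,0,0,0,0,0,-50,66,0,0,0,18,28,-60,70,0,0,0,38,58,-60,70,0,0,0,58,88,-60,70,0,0,0,78,119,-60,70,0,0,0,95,145,-55,70,0,0,0,108,166,-50,70,0,0,0,108,166,-50,70,0,0,0,108,166,-50,70,0,0,0,108,166,-50,70]'

```text
time_s: 15.22
position: [0.6326, 0.1159, 0.0994]
tcp_rot: [[-0.0, 1.0, -0.002], [1.0, 0.0, -0.001], [-0.001, -0.002, -1.0]]
ft_force: [0.6, -0.1, -0.0]
finger_gap: 0.0702
finger_force: 0.0
```

Run:
```python
from h import *
o=get_obs();print(o['time_s'],o['position'],o['finger_gap'],o['ft_force'])
ims,_=grab_frame('side')
a=cv2.resize(ims[150:270,240:420],None,fx=4,fy=4,interpolation=cv2.INTER_CUBIC);cv2.imwrite('pics/s7.png',a)
```

```text
15.2167 [0.63261036 0.11587313 0.09936065] 0.07022167193159402 [ 0.59197844 -0.13111349 -0.01587373]
```

View pics/s7.png

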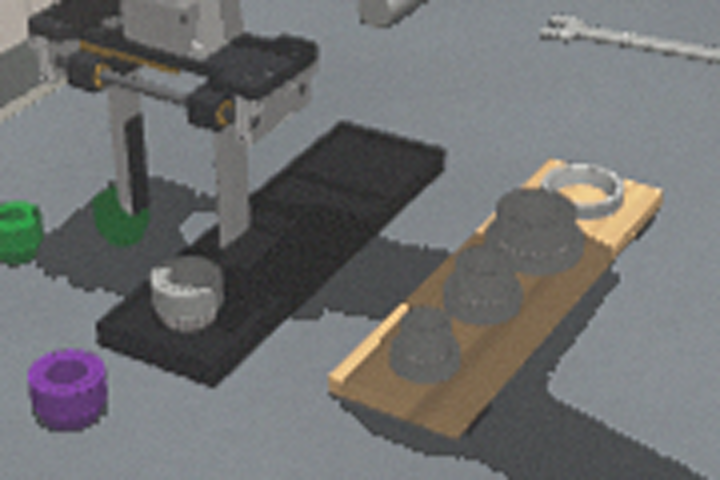

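Three cones are seated, at about (425,345), (483,285) and (538,230), and the green look-alikes are clear of the fingers. Last is cone_48.

Request:
drive_tool --increments '[0,0,0,0,1,10,70,0,0,0,0,1,30,70,0,0,0,0,1,50,70,0,0,0,0,1,58,70,0,0,0,0,1,58,70,0,0,0,0,1,58,70]'

```text
time_s: 15.77
position: [0.6343, 0.1158, 0.0418]
tcp_rot: [[0.0, 1.0, -0.001], [1.0, -0.0, -0.0], [-0.0, -0.001, -1.0]]
ft_force: [0.5, -0.6, -0.1]
finger_gap: 0.0706
finger_force: 0.0
```

Request:
drive_tool --increments '[0,0,0,0,0,0,35,0,0,0,0,0,0,35,0,0,0,0,0,0,35,0,0,0,0,0,0,35,0,0,0,0,0,0,35,0,0,0,0,0,0,35,0,0,0,0,0,-15,35,0,0,0,0,0,-40,35,0,0,0,0,0,-70,35,0,0,0,0,0,-70,35,0,0,0,0,0,-70,35]' --squeeze 30

```text
time_s: 16.68
position: [0.636, 0.1163, 0.113]
tcp_rot: [[-0.0, 1.0, 0.004], [1.0, 0.0, 0.0], [0.0, 0.004, -1.0]]
ft_force: [0.6, -0.1, -2.8]
finger_gap: 0.0474
finger_force: 30.0
```

Request:
drive_tool --increments '[0,0,0,-15,-9,0,35,0,0,0,-45,-27,0,35,0,0,0,-75,-45,0,35,0,0,0,-105,-63,0,35,0,0,0,-135,-82,0,35,0,0,0,-165,-101,0,35,0,0,0,-195,-119,0,35,0,0,0,-225,-138,5,35,0,0,0,-248,-152,15,35,0,0,0,-260,-160,28,35,0,0,0,-264,-162,40,35,0,0,0,-264,-162,40,35,0,0,0,-264,-162,40,35,0,0,0,-264,-162,40,35]'

```text
time_s: 17.85
position: [0.4728, -0.1474, 0.0714]
tcp_rot: [[-0.0, 1.0, -0.001], [1.0, 0.0, 0.001], [0.001, -0.001, -1.0]]
ft_force: [0.5, 0.3, -2.8]
finger_gap: 0.0471
finger_force: 30.0
```

Run:
```python
from h import *
o=get_obs();print(o['time_s'],o['position'],o['finger_gap'],o['ft_force'])
ims,_=grab_frame('side')
a=cv2.resize(ims[110:260,290:450],None,fx=4,fy=4,interpolation=cv2.INTER_CUBIC);cv2.imwrite('pics/s8.png',a)
```

```text
17.85 [ 0.47276671 -0.14738424  0.07143028] 0.04712474348832555 [ 0.48226081  0.30598777 -2.83572738]
```

View pics/s8.png

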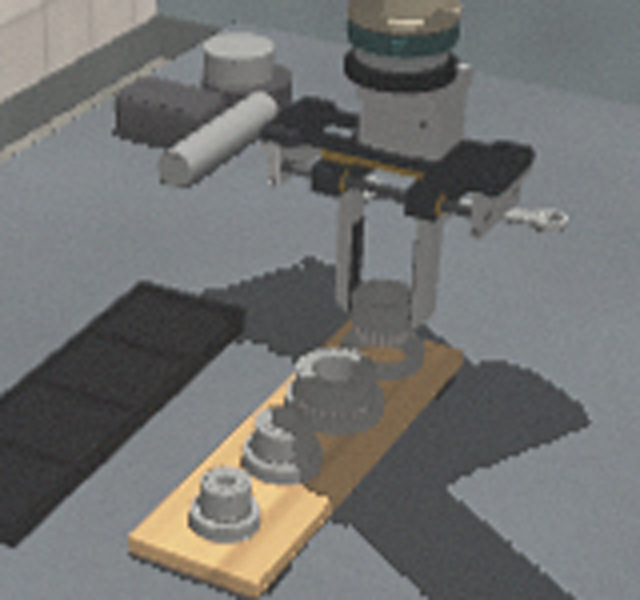

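Cone_48, at about (383,315), hangs over the last race. Lowering it.

Request:
drive_tool --increments '[0,0,0,0,-0.5,6,35,0,0,0,0,-0.5,10,35,0,0,0,0,-0.5,13,35,0,0,0,0,-0.5,16,35,0,0,0,0,-0.5,18,35,0,0,0,0,-0.5,18,35]'

```text
time_s: 18.4
position: [0.472, -0.1476, 0.0535]
tcp_rot: [[-0.0, 1.0, -0.001], [1.0, 0.0, 0.0], [0.0, -0.001, -1.0]]
ft_force: [-0.2, 0.1, -2.9]
finger_gap: 0.047
finger_force: 30.0
```

Request:
drive_tool --increments '[0,0,0,0,0,1.5,35,0,0,0,0,0,3,35,0,0,0,0,0,3.5,35,0,0,0,0,0,3.5,35]'

```text
time_s: 18.73
position: [0.4725, -0.148, 0.0508]
tcp_rot: [[-0.0, 1.0, 0.001], [1.0, 0.0, -0.0], [-0.0, 0.001, -1.0]]
ft_force: [0.3, 0.2, 0.4]
finger_gap: 0.0474
finger_force: 30.0
```

Resting on the board. Releasing, rising, and moving the arm clear for a check.

Request:
drive_tool --increments '[0,0,0,0,0,0,64,0,0,0,0,0,0,64,0,0,0,0,0,0,64,0,0,0,0,0,0,64,0,0,0,0,0,-15,64,0,0,0,0,0,-45,64,0,0,0,0,0,-80,64,0,0,0,-20,-20,-110,64,0,0,0,-50,-40,-120,64,0,0,0,-85,-60,-130,64,0,0,0,-120,-75,-140,64,0,0,0,-150,-90,-150,64,0,0,0,-180,-105,-150,64,0,0,0,-210,-120,-150,64,0,0,0,-240,-130,-150,64,0,0,0,-240,-130,-150,64,0,0,0,-240,-130,-150,64]'

```text
time_s: 20.15
position: [0.3417, -0.3891, 0.2002]
tcp_rot: [[0.003, 1.0, -0.0], [1.0, -0.003, 0.0], [0.0, -0.0, -1.0]]
ft_force: [0.3, 0.4, -0.6]
finger_gap: 0.064
finger_force: 0.0
```

Run:
```python
from h import *
o=get_obs();print(o['time_s'],o['position'],o['ft_force'])
im,d=grab_frame('top');ims,_=grab_frame('side')
a=cv2.resize(im[210:280,255:405],(600,280),interpolation=cv2.INTER_CUBIC);b=cv2.resize(ims[170:270,290:440],(450,300),interpolation=cv2.INTER_CUBIC)
c=np.zeros((580,600,3),np.uint8);c[:280]=a;c[280:,:450]=b;cv2.imwrite('pics/f.png',c)
p=camera_params('top')
for u,v in((285,248),(316,247),(346,246),(377,245)):
    print([round(np.percentile([world('top',i,j,d=d[j,i])[2] for i in range(u-9,u+10) for j in range(v-9,v+10) if d[j,i]>0],q),4) for q in(80,90,95)])
```

```text
20.15 [ 0.34168596 -0.38912985  0.20019878] [ 0.31733375  0.4410562  -0.57098375]
[np.float64(0.0536), np.float64(0.0553), np.float64(0.0568)]
[np.float64(0.055), np.float64(0.0566), np.float64(0.058)]Traceback (most recent call last):
  File "<stdin>", line 8, in <module>
  File "h.py", line 4, in world
    p=camera_params(name);R=cv2.Rodrigues(np.array(p['rvec'],float))[0];t=np.array(p['tvec'],float).ravel()
ValueError: time passes only in moves, steps and waits
```

View pics/f.png

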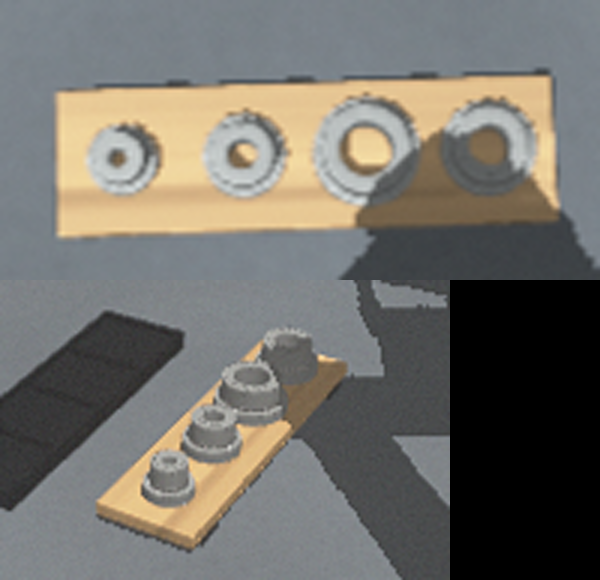

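All four look upright in their races in both views. I'll check the heights numerically.

Run:
```python
from h import *
im,d=grab_frame('top');p=camera_params('top');R=cv2.Rodrigues(np.array(p['rvec'],float))[0];C=-R.T@np.array(p['tvec'],float).ravel()
v,u=np.mgrid[0:400,0:640];P=C+(np.stack([(u-p['cx'])/p['fx'],(v-p['cy'])/p['fy'],np.ones_like(u)],-1)@R)*d[...,None]
for n,x,y,D,b in((32,.468,.0858,32,12),(40,.4695,.008,40,19),(56,.4713,-.0702,56,34),(48,.4728,-.148,48,26)):
    q=P[(np.hypot(P[...,0]-x,P[...,1]-y)<D/2000+.001)&(P[...,2]>.046)]
    m,r=cv2.minEnclosingCircle((q[:,:2]*1000).astype(np.float32))
    A=np.c_[q[:,:2]-q[:,:2].mean(0),np.ones(len(q))];k=np.linalg.lstsq(A,q[:,2],rcond=None)[0]
    print(n,len(q),'centre',np.round(m,1),'z',np.median(q[:,2]).round(4),'slope deg',np.degrees(k[:2]).round(1))
```

```text
32 116 centre [467.7  85. ] z 0.0538 slope deg [ 1.1 -1.1]
40 153 centre [468.7   7.9] z 0.0544 slope deg [ 1.3 -0.8]
56 252 centre [471.3 -70. ] z 0.0542 slope deg [-0.5  0.7]
48 214 centre [ 473.1 -147.3] z 0.0546 slope deg [-0.5  1.2]
```

All four tops are at 54 mm, the fully home height, and level to within noise. Handing in.

```bash
python3 -c "
from station import hand_in;print(hand_in())"
```

```text
the job is handed in; nothing more can be done
None
```

All four cones are seated upright and fully home in the races of their own size, the tin, wrench and look-alikes were not touched, and the job was handed in at about 20 s of the 80 s limit.

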